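Shut the nib kit's drawer and snap its locking cap on, keeping it pressed

TASK

Lock up the small walnut nib kit: push its open drawer fully home until it seats, then fetch the loose snap cap (the small twelve-sided cap with a round grip, not the wide low ink cap) and press it straight down onto the brass stud on top of the kit until it clicks and sits fully down. Do not let go when it clicks: finish with the cap still held and pressed firmly down on the stud. Leave the other loose things on the table where they are.

Things in the scene. Friction and masses are not known exactly. Their poses are not given: they have to be found in the camera images.
- kit: The nib kit: a low walnut case 120 x 120 mm, 40 mm high, fixed to the table. Origin at the centre of its underside; its x axis points from the drawer front to the back, z up.
- kit_drawer (a joint): Opening of the kit's drawer in m: 0 is fully home, 0.062 fully open; the drawer comes out towards the kit's -x. It slides with about 1 N of friction, and in the last 9 mm runs over a sprung detent (about 4 N more) that then draws it home against its stop and holds it.
- drawer_front (a point): Centre of the outer face of the drawer front, 22 mm above the table; axes as the kit's. A flat board 120 mm wide, 10 mm thick, 1 to 45 mm above the table, no pull; push it towards the kit's +x. When home this face is 70 mm in front of the kit's centre.
- tongue_slot (a point): Centre of the slot in the brass tongue (56 mm wide, 5 mm thick) that runs back from the drawer front's top edge over the case; this point is on its upper side, 45.5 mm above the table, and moves with the drawer. The slot is a clear square 37 mm wide, open to the rear; with the drawer home it surrounds the stud and the cap's skirt drops into it, which locks the drawer.
- stud_seat (a point): Foot of the brass stud, on the case top 40 mm above the table, 30 mm in front of the kit's centre (kit x = -30 mm); axes as the kit's. The stud is 13 mm in diameter, 10.5 mm high, coned to 7 mm at the top; four sprung balls stand out of it 6 mm above the case top. Fully on, the cap's underside rests on the case top here.
- lock_cap: The loose snap cap, black plastic, 22 g, standing upright. Origin at the centre of its underside, z up through the grip. Twelve-sided skirt 30 mm across, 14 mm high, hollow from below (16 mm bore at the inner lip, 11 mm deep). Above it a round grip 19 mm in diameter, from 14 to 30 mm above the underside; the skirt forms a 5 mm shoulder round it on which fingertips can bear.
- cap_top (a point): Centre of the top of the snap cap's grip, 30 mm above its underside. When the cap is put on the stud its lip meets the balls with the underside about 8 mm above the case top; the push rises to about 7 N within 2 mm, drops as it clicks over, and the balls then draw the cap the rest of the way down until it rests on the case top. Seated, it is stiff: lean on it with 8 to 15 N.
- ink_cap: Bystander: wide low black screw cap of an ink jar, 46 mm across, 16 mm high, no grip on top. Origin at the centre of its underside.
- eraser: Bystander: eraser in a sleeve, 23 x 58 x 13 mm. Origin at the centre of its underside.
- wax_stick: Bystander: stick of sealing wax, 11 x 85 x 11 mm, lying beside the kit. Origin at the centre of its underside.
Things that resemble listed ones, but are neither listed nor needed, are in the scene too. There is more than one size of the lock_cap; the one meant has the size given above.

How it is judged:
On the way, in this order (a step that is already met when the one before it is completed fails the run):
1. the drawer is pushed fully home and seated at its detent (value of joint kit_drawer below 0.002 m), for 0.2 s.
2. the cap has clicked down onto the stud, with the drawer home, and is still being pressed (value of joint kit_drawer below 0.002 m and z of lock_cap in the frame of stud_seat below 0.0025 m and horizontal distance between lock_cap and stud_seat below 0.004 m and angle between lock_cap's own z axis and vertical below 0.12 rad and contact force between lock_cap and kit above 4 N), for 0.5 s.
At the end, for the whole second after the job is handed in: The drawer is home (within 2 mm), the cap is snapped on: its underside within 2.5 mm of the case top, within 4 mm of the stud's axis and upright within 7 degrees, and through the last second the fingers still touch it and press it down on the kit with more than 4 N (all of step 2 and z of lock_cap in the frame of stud_seat above -0.003 m and contact force between the fingers and lock_cap above 3 N); the arm keeps its last pose, push and grip.
It fails at once if another loose thing on the table (ink cap, eraser, wax stick) is moved more than 30 mm (distance of any of ink_cap, eraser, wax_stick from where it was at the start of the episode above 0.03 m).
It also fails if it takes over 50 s, if anything falls off the work surface, if the arm or the gripper's body presses on something with over 40 N, if the wrist force passes 120 N, or if a joint passes its speed limit or range.

ROBOT

A 7-joint arm with a two-finger parallel gripper is mounted at the origin on a cart in front of the work surface, level with it; the furniture and walls round the work are solid. World frame = base frame: x ahead of the robot, y to its left, z up, the work surface at z = 0. Lengths are in m, angles in rad, forces in N, time in s.
With the tool pointing down it reaches from about 0.425 to 0.875 m from the base axis. Payload 4.7 kg.
Tool frame: the origin (TCP) lies at the very end of the fingers, on their centre line; the grasp point (between the pads) lies 19 mm behind it; z points along the fingers, y is the line along which they close (so a half turn about z gives the same grasp; the last joint's range is limited). The gripper opens to 85 mm and grips with 20 to 120 N. Pads are 22 mm wide; open, the fingers measure 114 mm over their backs; the gripper's body (76 mm by 85 mm) begins 54 mm behind the grasp point. The pads swing forward as they close: fully open they stand 13 mm farther back than shut.
Start: joints at [1.18, 0.321, -0.07, 1.45, 0.023, 1.371, -0.057], TCP at [0.256, -0.597, 0.231] pointing down, gripper open.
Joint ranges: [-2.86, 2.86], [-0.3, 2.09], [-1.38, 1.24], [0.06, 2.45], [-1.56, 4.7], [0.09, 2.05], [-2.69, 2.69]. Speed limits (rad/s): [2.57, 2.57, 3.14, 3.14, 3.14, 3.14, 3.14].

INTERFACE

Orientations are given as a unit quaternion [w, x, y, z].
In Python, from station import env, inverse_kinematics, monitor, viewer, order gives the robot as it stands. The module is installed in compiled form; this text tells all that it offers. Calls block until the motion is done:
- env.move_to(position, orientation): joint-space move of the TCP to a pose.
- env.move_straight(position, v=0.15, rotation=None, threshold=None): straight line of the TCP; rotation=None keeps the orientation; v is the mean speed in m/s. With threshold (N) it stops when the force on the tool has changed by that much, and returns True; else False.
- env.move_joints(angles): joint-space move.
- env.command_gripper(opening): finger opening in m; the grip force is fixed at half the most; returns when the fingers have stopped.
- env.pause(seconds).
- inverse_kinematics(position, orientation): joint angles nearest the present ones, or None.
- monitor.get_state(): the state.
- viewer.grab_frame(name): name is "scene" or "top" or "wrist"; returns a dict with "frame" (480x640x3 uint8, blue, green, red), "fx", "fy", "cx", "cy" (pixels), "R" (3x3) and "t" (3): a world point X has camera coordinates R X + t. Camera axes: x right, y down, z forward; pixel columns grow to the right and rows downward; lengths in m; the calibration is good to about 2 mm. A picture is of the moment at which its call begins. There is no depth.
A pose or a line that the arm cannot do raises env.IKError and nothing moves.
- order.finish_job(): hands the job in; it is judged then, once.
The state is a dict: "time_s": time; "joints": joint angles; "qvel": joint speeds; "joint_efforts": joint torques, N m; "eef_pos": TCP position; "tool_rot": TCP orientation; "wrist_force": force on the tool from outside, world axes, zero at the start; "torque": the same for the moment, N m; "grip_width": finger opening in m; "grasp_force": force on a finger pad.
Only numpy, scipy, OpenCV 4.12 (cv2) and the standard library are available. Lean on these libraries where they do the work, as an engineer would, in place of code of your own. Each camera call takes 0.05 s, during which the arm holds its last target. There are 200 camera calls.

## Working session

There is one attempt and no reset: what is moved stays moved. The work goes in short steps, each a Python script; the robot and the scene stay as the last script left them, time stands still between calls to the robot, and variables do not carry over. Pictures are saved under pics/ and viewed, at most 10 in all, crops included, and the job is handed in when it is done.

```bash
mkdir -p pics; ls; python3 - <<'E'
from station import env,monitor,viewer
import cv2,numpy as np
for n in("scene","top"):
    f=viewer.grab_frame(n); cv2.imwrite(f"pics/{n}0.png",f["frame"])
    print(n,f["fx"],f["fy"],f["cx"],f["cy"],np.round(f["R"],3).tolist(),np.round(f["t"],3))
s=monitor.get_state();print(s["time_s"],s["tool_rot"],s["eef_pos"],s["grip_width"])
E
```

```text
pics
scene 472.1101603308365 472.1101603308365 322.60929763328835 234.231417468991 [[0.856, -0.517, 0.011], [-0.352, -0.598, -0.72], [0.378, 0.612, -0.694]] [-0.407  0.305  0.619]
top 544.7233067406271 544.7233067406271 332.5885022180049 244.81914906808385 [[0.029, -1.0, 0.011], [-0.998, -0.03, -0.058], [0.058, -0.009, -0.998]] [0.118 0.541 0.899]
0.1 [-8.27243265e-04  9.79584087e-01  2.01033051e-01 -2.10216088e-04] [ 0.25576321 -0.59704595  0.23035226] 0.08507735111598509
```

View pics/scene0.png

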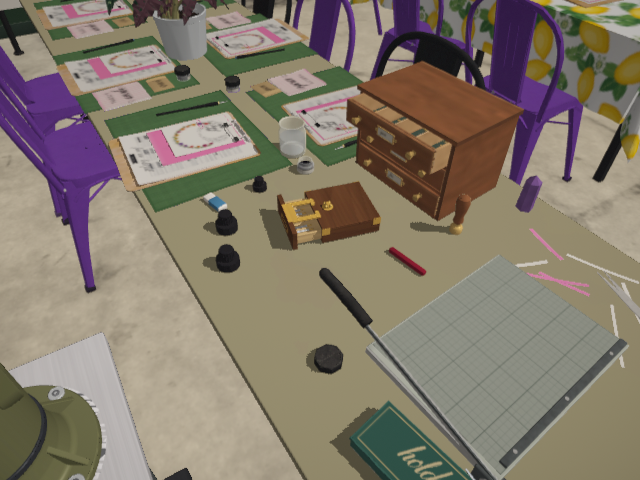

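View pics/top0.png

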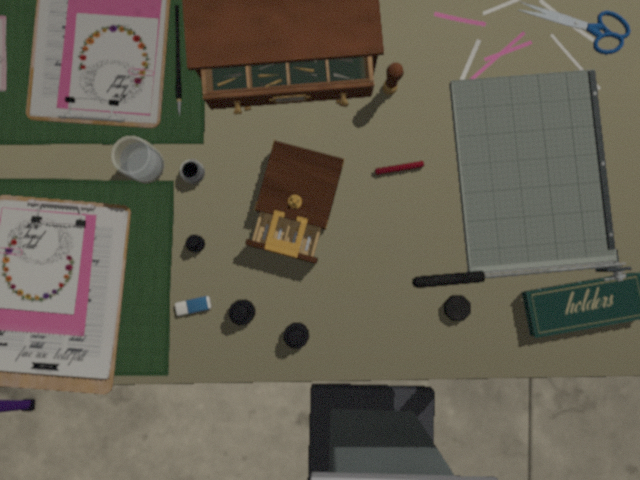

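Candidates for the snap cap in the top view: black knobbed caps at (241,312), (295,335) and (195,243). There is also the grey ink pot at (191,172) and the wide low ink cap at (457,307). At about 626 px/m the one at (195,243) looks near 30 mm across, while the other two look near 40 mm. I'll measure them and check in one close crop.

```bash
cat > h.py <<'E'
import numpy as np,cv2
from station import env,monitor,viewer,inverse_kinematics,order
from scipy.spatial.transform import Rotation
def P(f): return np.array([[f["fx"],0,f["cx"]],[0,f["fy"],f["cy"]],[0,0,1]])@np.c_[f["R"],f["t"]]
def tri(f1,p1,f2,p2):
    X=cv2.triangulatePoints(P(f1),P(f2),np.float64(p1).reshape(2,1),np.float64(p2).reshape(2,1));return (X[:3]/X[3]).ravel()
def proj(f,X):
    q=P(f)@np.append(X,1);return q[:2]/q[2]
def onplane(f,p,z):
    M=P(f);H=np.c_[M[:,0],M[:,1],M[:,2]*z+M[:,3]];q=np.linalg.solve(H,[*p,1]);return np.array([q[0]/q[2],q[1]/q[2],z])
def down(a): # tool pointing down, tool y (closing) axis at world angle a
    y=np.array([np.cos(a),np.sin(a),0]);z=np.array([0,0,-1.]);x=np.cross(y,z)
    q=Rotation.from_matrix(np.c_[x,y,z]).as_quat();return q[[3,0,1,2]]
E
python3 - <<'E'
from h import *
t=viewer.grab_frame("top");s=viewer.grab_frame("scene")
import pickle;pickle.dump((t,s),open("ts.pkl","wb"))
for n,a,b in[("A",(241,312),(227,224)),("B",(295,335),(228,259)),("C",(195,243),(260,185)),("ink",(457,307),(329,359)),("stud",(294,201),(327,206))]:
    print(n,tri(t,a,s,b).round(4))
c1=cv2.resize(t["frame"][150:350,170:350],None,fx=2.5,fy=2.5,interpolation=3)
c2=cv2.resize(s["frame"][165:285,190:390],None,fx=2,fy=2,interpolation=3)
h=np.zeros((600,800,3),np.uint8);h[:500,:450]=c1;
c2=cv2.resize(s["frame"][165:290,190:300],None,fx=3.1,fy=3.1,interpolation=3);h[:c2.shape[0],455:455+c2.shape[1]]=c2
cv2.imwrite("pics/crop1.png",cv2.convertScaleAbs(h,alpha=2))
E
```

```text
A [0.4216 0.2833 0.0108]
B [0.3858 0.1919 0.0121]
C [0.5344 0.3655 0.0092]
ink [ 0.4392 -0.0792  0.0063]
stud [0.6059 0.1995 0.0402]
```

View pics/crop1.png

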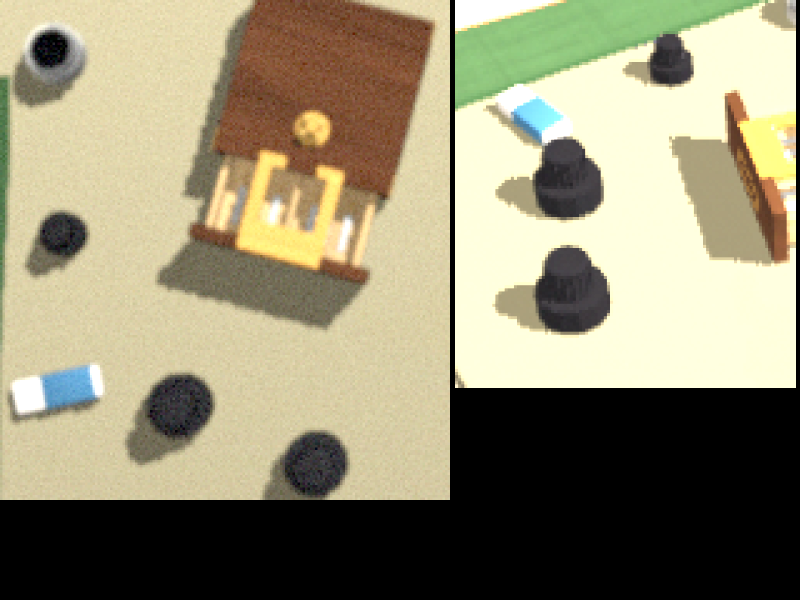

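Of the three, (195,243) in the top view is the small cap, about 46/2.5 ≈ 18 px or 30 mm wide. The knobbed caps at (241,312) and (295,335) are about 40 mm wide, so they are the wrong size. The target is C at roughly (0.534, 0.366). Next I'll get the kit pose and take a closer look.

```bash
python3 - <<'E'
from h import *
import pickle;t,s=pickle.load(open("ts.pkl","rb"))
c=lambda x,y:(170+x/2.5,150+y/2.5)
for n,p,z in[("frL",c(193,230),.045),("frR",c(367,272),.045),("caseL",c(217,150),.04),("caseR",c(388,194),.04),("backR",c(434,22),.04),("stud",c(312,128),.05)]:
    print(n,onplane(t,p,z).round(4))
fl,fr,st=[onplane(t,c(*p),z) for p,z in(((193,230),.045),((367,272),.045),((312,128),.05))]
d=fl-fr; yaw=np.arctan2(d[1],d[0])-np.pi/2; u=np.array([np.cos(yaw),np.sin(yaw),0]);print("yaw",yaw,"face dist",(st-(fl+fr)/2)@u)
env.command_gripper(0.0)
p=env_p=st-0.16*u; p[2]=.2
env.move_to([.3,-.5,.28],monitor.get_state()["tool_rot"])
best=None
for a in (yaw+np.pi/2,yaw-np.pi/2):
    j=inverse_kinematics(p,down(a)); print(a,None if j is None else np.round(j,2))
env.move_to(p,down(yaw+np.pi/2))
w=viewer.grab_frame("wrist");pickle.dump(w,open("w1.pkl","wb"));cv2.imwrite("pics/w1.png",w["frame"])
print(monitor.get_state()["eef_pos"],monitor.get_state()["time_s"],-w["R"].T@w["t"],w["R"][2])
E
```

```text
frL [0.5362 0.2727 0.045 ]
frR [0.5123 0.1591 0.045 ]
caseL [0.5894 0.2598 0.04  ]
caseR [0.5639 0.1471 0.04  ]
backR [0.6785 0.1202 0.04  ]
stud [0.6044 0.1975 0.05  ]
yaw -0.2073554340661854 face dist 0.08224060742471608
1.3634408927287112 [-0.23  0.04 -0.3   1.84  0.01  1.26  0.82]
-1.778151760861082 [-0.04  0.05 -0.5   1.84  0.03  1.26 -2.33]
[0.44842558 0.22953817 0.20005566] 4.2083 [0.38096686 0.24412119 0.34281597] [ 0.26805029 -0.05703457 -0.96171519]
```

View pics/w1.png

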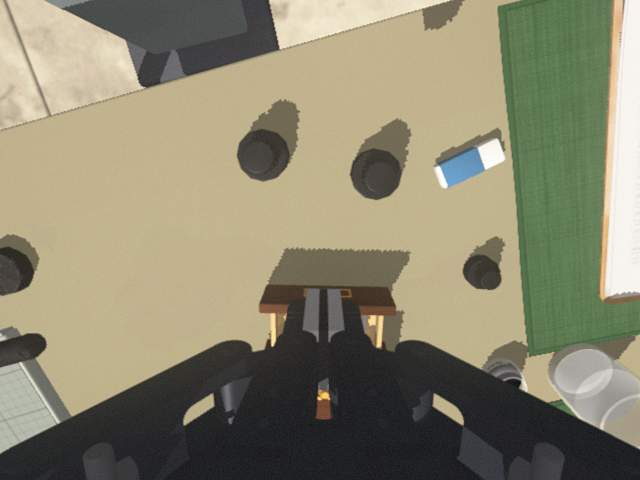

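The wrist camera looks back over the gripper, so image down is world +x. The drawer front lies at (262-395, 287-313), clear ahead of the fingers. The target cap is at (483,272), and the bigger caps at (262,155) and (377,173) are well away. Now I'll push the drawer.

```bash
python3 - <<'E'
from h import *
yaw=-.2074;u=np.array([np.cos(yaw),np.sin(yaw),0]);st=np.array([.6044,.1975,0])
p=st-.125*u
env.move_straight([*p[:2],.12]);env.move_straight([*p[:2],.018],v=.1,threshold=10)
f0=np.array(monitor.get_state()["wrist_force"])
r=env.move_straight([*(st-.03*u)[:2],.018],v=.03,threshold=14)
s=monitor.get_state();e=np.array(s["eef_pos"])
print(r,e,"dist to stud",(st-e)@u,np.array(s["wrist_force"])-f0,s["time_s"])
env.pause(.4)
print(monitor.get_state()["wrist_force"])
b=e-.06*u
env.move_straight([*b[:2],e[2]],v=.15);env.move_straight([*b[:2],.22],v=.2)
c=np.array([.534,.3655,.2])-np.array([0.0,0,0])
env.move_to([.56,.36,.22],down(np.pi/2))
import pickle
w=viewer.grab_frame("wrist");t=viewer.grab_frame("top");pickle.dump((w,t),open("w2.pkl","wb"))
h=np.zeros((600,800,3),np.uint8)
print(proj(w,[.534,.3655,.03]),proj(w,[.6044,.1975,.05]))
h[:400,:533]=cv2.resize(w["frame"],(533,400))
h[:400,540:800]=cv2.resize(cv2.convertScaleAbs(t["frame"][130:290,240:344],alpha=2),(260,400),interpolation=3)
x,y=proj(w,[.534,.3655,.02]).astype(int);x=np.clip(x,50,590);y=np.clip(y,50,430)
h[400:600,:200]=cv2.resize(w["frame"][y-50:y+50,x-50:x+50],(200,200));print(x,y)
cv2.imwrite("pics/c2.png",h)
print(monitor.get_state()["time_s"])
E
```

```text
True [0.55465316 0.20779822 0.01703813] dist to stud 0.05080131184210342 [-0.16463492 -0.25469111  1.16941149] 8.3833
[-0.3233278   0.09161914 -0.63788518]
[329.78833387 188.05415999] [140.1030398  270.69193138]
329 186
11.25
```

View pics/c2.png

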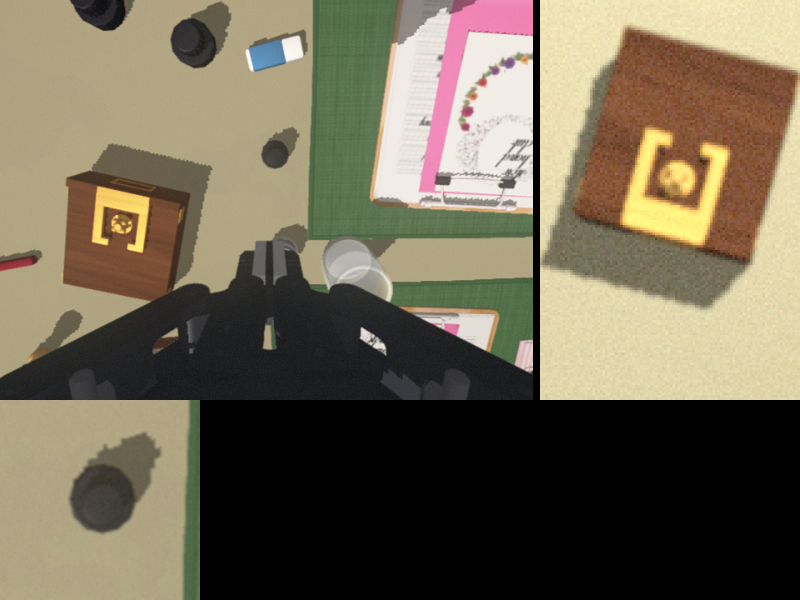

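The drawer is home: the tongue slot surrounds the stud, at about (123,224) in the wrist panel and (677,180) in the top panel, and there is no gap at the front. The target cap is at (330,185) in the full wrist frame. Next I'll segment both and triangulate them.

```bash
cat >> h.py <<'E'
def blobs(f,mask,near,r=30):
    n,l,s,c=cv2.connectedComponentsWithStats(mask.astype(np.uint8),connectivity=4)
    return [(c[i].round(2),s[i]) for i in range(1,n) if np.hypot(*(c[i]-near))<r and s[i][4]>15]
def brass(f): 
    h=cv2.cvtColor(f["frame"],cv2.COLOR_BGR2HSV).astype(int);return h
E
python3 - <<'E'
from h import *
import pickle;w,t=pickle.load(open("w2.pkl","rb"));s=viewer.grab_frame("scene");pickle.dump(s,open("s2.pkl","wb"))
print(w["fx"])
for n,f,p,q in(("w",w,(330,185),(148,269)),("t",t,(195.5,243.5),(294,201)),("s",s,(260,185),(327,206))):
    v=f["frame"].max(2)
    for th in (40,60): print(n,th,"cap",blobs(f,v<th,p,12))
    b=f["frame"].astype(int);m=(b[...,2]-b[...,0]>.5*b[...,2])&(b[...,1]>.62*b[...,2])
    print(n,"stud",blobs(f,m,q,25))
h=np.zeros((600,800,3),np.uint8)
h[:300,:400]=cv2.resize(w["frame"][235:310,100:200],(400,300),interpolation=3)
h[:300,400:]=cv2.resize(cv2.convertScaleAbs(t["frame"][165:240,245:345],alpha=2),(400,300),interpolation=3)
h[300:,:400]=cv2.resize(s["frame"][170:245,275:375],(400,300),interpolation=3)
h[300:,400:600]=cv2.resize(s["frame"][165:205,240:280],(200,300)[:1]+(200,),interpolation=3) if 0 else 0
h[300:500,400:600]=cv2.resize(s["frame"][165:205,240:280],(200,200),interpolation=3)
h[300:500,600:]=cv2.resize(cv2.convertScaleAbs(t["frame"][224:264,176:216],alpha=2),(200,200),interpolation=3)
cv2.imwrite("pics/c3.png",h)
E
```

```text
373.2305292057274
w 40 cap []
w 60 cap [(array([336.44, 177.88]), array([323, 170,  23,  19, 145], dtype=int32))]
w stud [(array([144.24, 285.32]), array([   75,   213,   148,   148, 16284], dtype=int32))]
t 40 cap [(array([194.56, 243.89]), array([186, 236,  18,  17, 229], dtype=int32))]
t 60 cap [(array([193.84, 244.82]), array([185, 235,  20,  22, 308], dtype=int32))]
t stud [(array([296.07, 194.52]), array([ 264,  149,   74,   81, 2601], dtype=int32))]
s 40 cap [(array([258.93, 184.48]), array([253, 176,  13,  16, 160], dtype=int32))]
s 60 cap [(array([258.98, 184.49]), array([252, 176,  15,  17, 176], dtype=int32))]
s stud [(array([337.23, 212.13]), array([ 301,  181,   80,   63, 2722], dtype=int32))]
```

View pics/c3.png

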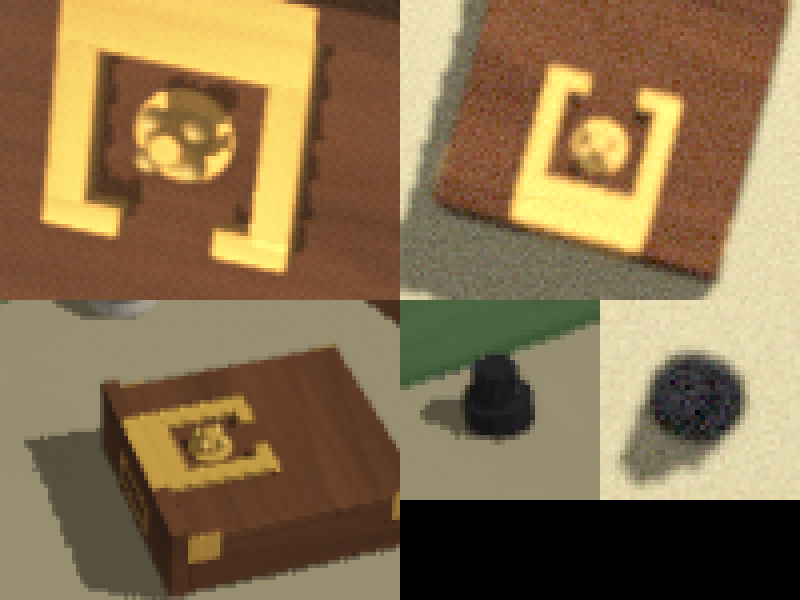

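Stud centre is at wrist (146,269), top (295,201.5) and scene (327.5,205), all inside the slot. The cap's skirt is at wrist (330,185), top (195.3,243.5) and scene (259.6,185.5).

```bash
python3 - <<'E'
from h import *
import pickle;w,t=pickle.load(open("w2.pkl","rb"));s=pickle.load(open("s2.pkl","rb"));w1=pickle.load(open("w1.pkl","rb"))
from scipy.optimize import least_squares
for n,o,z in(("cap",[(w,(330,185)),(t,(195.3,243.5)),(s,(259.6,185.5)),(w1,(482.5,272))],.013),("stud",[(w,(146.2,269)),(t,(295,201.5)),(s,(327.5,205))],.046)):
    r=least_squares(lambda X:np.concatenate([proj(f,X)-p for f,p in o]),[.5,.3,.03])
    print(n,r.x.round(4),r.fun.round(1))
    for f,p in o: print(onplane(f,p,z).round(4))
E
```

```text
cap [0.5338 0.3661 0.0091] [ 0.1 -0.1 -0.5 -0.4 -0.2 -0.5 -0.5 -0.1]
[0.5334 0.366  0.013 ]
[0.5329 0.3643 0.013 ]
[0.5316 0.3596 0.013 ]
[0.5322 0.3652 0.013 ]
stud [0.6057 0.1988 0.042 ] [-0.3 -0.  -0.7 -0.4 -0.3  0.5]
[0.6042 0.2011 0.046 ]
[0.6045 0.1974 0.046 ]
[0.6045 0.196  0.046 ]
```

```bash
python3 - <<'E'
from h import *
import pickle
q=down(np.pi/2)
env.move_to([.5333,.3655,.14],q);env.command_gripper(.07)
r=env.move_straight([.5333,.3655,.0135],v=.08,threshold=6)
print(r,monitor.get_state()["eef_pos"])
env.command_gripper(0.0);s=monitor.get_state();print(s["grip_width"],s["grasp_force"],s["eef_pos"],s["wrist_force"])
env.move_straight([.5333,.3655,.16],v=.15)
env.move_straight([.6048,.199,.16],v=.15)
env.move_straight([.6048,.199,.080],v=.1,threshold=6)
s=monitor.get_state();print(s["grip_width"],s["eef_pos"],s["wrist_force"],s["time_s"])
w=viewer.grab_frame("wrist");t=viewer.grab_frame("top");c=viewer.grab_frame("scene");pickle.dump((w,t,c),open("w4.pkl","wb"))
x,y=proj(w,[.6048,.199,.06]).astype(int);X,Y=proj(c,[.6048,.199,.07]).astype(int);print(x,y,X,Y)
h=np.zeros((600,800,3),np.uint8)
h[:,:400]=cv2.resize(w["frame"][y-75:y+75,x-50:x+50],(400,600),interpolation=3)
h[:,400:]=cv2.resize(c["frame"][Y-75:Y+75,X-50:X+50],(400,600),interpolation=3)
cv2.imwrite("pics/c4.png",h)
E
```

```text
False [0.53366705 0.36575668 0.01410011]
0.01648990418490322 58.83030387572944 [0.53390724 0.36601616 0.01459711] [-0.76782102 -0.87637653  5.21604531]
0.0162503156427486 [0.60535686 0.19928505 0.08074769] [-0.18144041  0.4795912  -0.271689  ] 18.1083
322 287 327 194
```

View pics/c4.png

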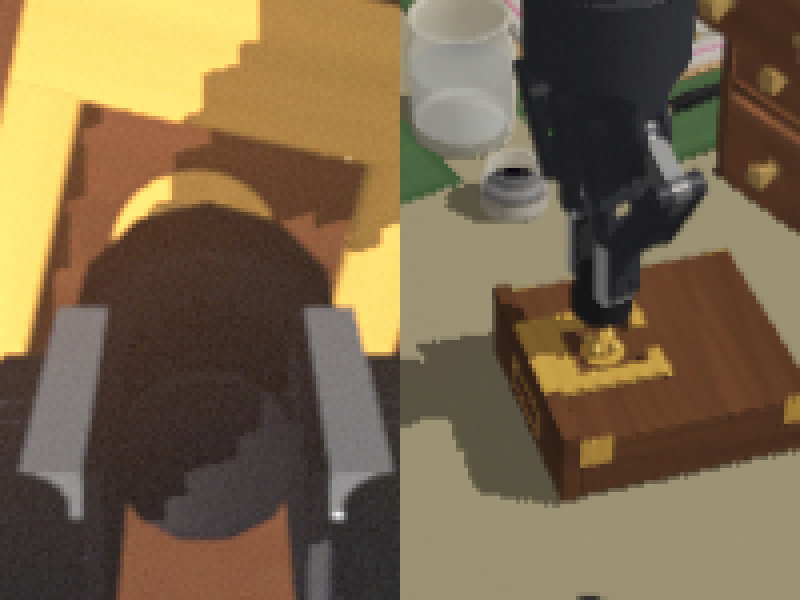

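The cap is held upright. In the wrist panel its skirt spans x 80-330, with the grip top at (208,456). The brass disc round the stud spans x 112-273 with its top at y 168. The scene panel shows the cap just above the stud. Now I'll get the relative offset from that single camera.

```bash
python3 - <<'E'
from h import *
import pickle;w,t,c=pickle.load(open("w4.pkl","rb"));w2,_=pickle.load(open("w2.pkl","rb"))
p=lambda x,y:(322-50+x/4,287-75+y/4)
print("cam",-w["R"].T@w["t"])
for n,a,z in(("disc L",(112,240),.04),("disc R",(275,225),.04),("disc top",(193,168),.04),("skirt low front",(205,205),.0665),("skirtL",(80,290),.075),("skirtR",(330,290),.075),("grip top c",(208,456),.0965),("grip front",(208,372),.0965),("grip back",(208,540),.0965)):
    print(n,onplane(w,p(*a),z).round(4))
k=lambda x,y:(100+x/4,235+y/4)
for n,a in(("L",(133,136)),("R",(236,136)),("top",(187,88)),("bot",(185,184)),("slotTL",(103,52)),("slotTR",(278,85)),("slotBL",(92,203)),("slotBR",(250,232))): print("w2",n,onplane(w2,k(*a),.04 if len(n)<4 else .0455).round(4))
X,Y=proj(c,[.6048,.199,.07]).astype(int)
E
```

```text
cam [0.53621283 0.19935379 0.22345274]
disc L [0.6046 0.1874 0.04  ]
disc R [0.6026 0.2087 0.04  ]
disc top [0.5948 0.198  0.04  ]
skirt low front [0.5906 0.1995 0.0665]
skirtL [0.5973 0.1862 0.075 ]
skirtR [0.5973 0.2129 0.075 ]
grip top c [0.6053 0.1998 0.0965]
grip front [0.5966 0.1998 0.0965]
grip back [0.6143 0.1998 0.0965]
w2 L [0.6064 0.1862 0.04  ]
w2 R [0.6064 0.2098 0.04  ]
w2 top [0.5949 0.2    0.04  ]
w2 bot [0.6181 0.1966 0.04  ]
w2 slotTL [0.5848 0.1853 0.0455]
w2 slotTR [0.5924 0.2231 0.0455]
w2 slotBL [0.6206 0.1776 0.0455]
w2 slotBR [0.6277 0.2128 0.0455]
```

```bash
python3 - <<'E'
from h import *
x,y=.6056,.1983
env.move_straight([x,y,.078],v=.05)
S=lambda:monitor.get_state()
f0=np.array(S()["wrist_force"])
z=.068;r=env.move_straight([x,y,z],v=.03,threshold=6)
print(r,S()["eef_pos"],np.array(S()["wrist_force"])-f0)
if not r:
  r=env.move_straight([x,y,.049],v=.02,threshold=14)
  e=S()["eef_pos"];print(r,e,np.array(S()["wrist_force"])-f0)
  env.pause(.3);print(S()["eef_pos"],np.array(S()["wrist_force"])-f0)
s=S();print(s["grip_width"],s["grasp_force"],s["time_s"])
E
```

```text
False [0.60537994 0.19830717 0.06762928] [ 0.23825624 -0.48397012  1.2196978 ]
True [0.605493   0.1978735  0.05460486] [-1.31340836  0.3422339   4.48031055]
[0.60549139 0.19789354 0.05460047] [-0.50736058 -0.26269596  5.97242362]
0.016584829473926574 59.7289586160332 19.9833
```

The TCP is at 0.0546, which is the expected seated height (0.040 + 0.0146). Now I'll lean on it to about 11 N.

```bash
python3 - <<'E'
from h import *
S=lambda:monitor.get_state()
z=S()["eef_pos"][2]
for i in range(12):
    z-=.0004
    env.move_straight([.6056,.1983,z],v=.02);env.pause(.25)
    F=S()["wrist_force"];print(round(z,4),S()["eef_pos"].round(4) if hasattr(S()["eef_pos"],"round") else S()["eef_pos"],np.round(F,1))
    if F[2]>11: break
env.pause(.8);s=S();print(np.round(s["wrist_force"],1),s["grip_width"],s["grasp_force"],s["time_s"])
c=viewer.grab_frame("scene");w=viewer.grab_frame("wrist")
X,Y=proj(c,[.6048,.199,.07]).astype(int);x,y=proj(w,[.6048,.199,.05]).astype(int);y=min(y,405)
h=np.zeros((600,800,3),np.uint8)
h[:,:400]=cv2.resize(w["frame"][y-75:y+75,x-50:x+50],(400,600),interpolation=3)
h[:,400:]=cv2.resize(c["frame"][Y-75:Y+75,X-50:X+50],(400,600),interpolation=3)
cv2.imwrite("pics/c5.png",h)
E
```

```text
0.0542 [0.6055 0.1979 0.0546] [-3.1 -0.6  6.1]
0.0538 [0.6055 0.1979 0.0546] [-2.7 -1.9  8. ]
0.0534 [0.6055 0.1979 0.0546] [-4.5 -1.5  9.9]
0.053 [0.6055 0.1979 0.0546] [-4.5 -2.1 12.1]
[-5.2 -2.3 11.6] 0.016447014285295335 61.42496251784905 22.7833
```

View pics/c5.png

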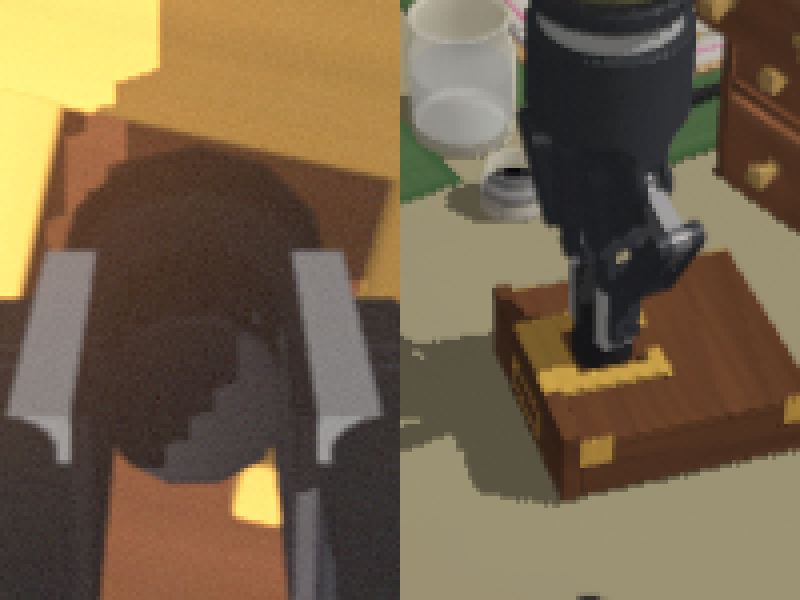

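The cap's skirt sits inside the slot, upright and below the tongue's top. The height stays at 0.0546 under 11.6 N, so it is seated and stiff.

```bash
python3 - <<'E'
from h import *
print(order.finish_job(), np.round(monitor.get_state()["wrist_force"],1))
E
```

```text
the job is handed in; nothing more can be done
the job is handed in; nothing more can be done
```

The drawer is home, and the 30 mm snap cap is on the stud, still gripped and pressed down with about 11.6 N; the job is handed in, but no verdict came back.

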